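# Hook the balance weight out of the centrifuge bucket

### The arm

A 6-joint arm with a two-finger parallel gripper is mounted at the origin on a cart in front of the work surface, level with it; the furniture and walls round the work are solid. World frame = base frame: x ahead of the robot, y to its left, z up, the work surface at z = 0. Lengths are in m, angles in rad, forces in N, time in s.
With the tool pointing down it reaches from about 0.225 to 0.875 m from the base axis. Payload 3.4 kg.
Tool frame: the origin (TCP) lies midway between the tips of the shut fingers; the grasp point (between the pads) lies 19 mm behind it (pinch_z is the distance from the TCP to the grasp point, in m); z points along the fingers, y is the line along which they close (so a half turn about z gives the same grasp; the last joint's range is limited). The gripper opens to 85 mm and grips with 20 to 120 N. Pads are 22 mm wide; open, the fingers measure 114 mm over their backs; the gripper's body (76 mm by 85 mm) begins 54 mm behind the grasp point. The pads swing forward as they close: fully open they stand 13 mm farther back than shut.
Start: joints at [-1.251, 0.276, 1.505, -0, 1.361, -0.121], TCP at [0.245, -0.52, 0.231] pointing down, gripper open.
Joint ranges: [-2.89, 2.89], [-0.75, 2.08], [0.22, 2.7], [-1.18, 4.32], [0.11, 2.71], [-2.7, 2.7]. Speed limits (rad/s): [2.57, 2.57, 3.14, 3.14, 3.14, 3.14].

### API

Orientations are given as a unit quaternion [w, x, y, z].
In Python, from rig import get_state, get_image, sign_off, pinch_z gives the robot as it stands.
- The arm moves only by the tool send_rows, never from a script. Its argument "steps" is one flat list of numbers, 5 for each row, row after row: the gripper's target within -1 to 1 (fully open at 1, half-way at 0, shut at -1), then the shift along the tool's x, y, z in cm, then the turn about the tool's z in degrees. In form: [gripper, x, y, z, roll, gripper, x, y, z, roll, ...]. A call has 1 to 12 rows; each row shifts and turns the commanded pose from where the row before left it, along the tool's axes as they then stand; what a row does not reach is not made up. A row lasts 1/10 s, in which the tool goes at most 50 mm and 8.59 degrees, less where a joint would pass 70% of its speed; a pose out of reach is approached as far as the arm can. A call is refused whole if a number of a shift passes 5 or a number of a turn 8.59, either way. A call with a gripper value outside its range is refused whole. The fingers move at their own pace and stop on an object; "newtons" is the grip in N (left out, the last holds). Time passes only in rows, so rows that do not move let the fingers close. It gives the time, the measured TCP pose, the force, the opening and the grip force at its end, in the units of the state.
- get_state(): the state, without advancing time (a new reading comes with each control period).
- get_image(name): name is "side" or "top" or "wrist"; returns a dict with "color" (420x560x3 uint8, red, green, blue), "mtx" (3x3 intrinsics, pixels), "T" (4x4, takes a point from camera to world coordinates); the wrist camera has in their place "mount" (4x4, takes a point from camera to tool coordinates, whose origin is the TCP and whose axes are the flange's). Camera axes: x right, y down, z forward; pixel columns grow to the right and rows downward; lengths in m; the calibration is good to about 2 mm. A picture is of the moment at which its call begins: read the wrist's pose just before it. There is no depth.
- sign_off(): hands the job in; it is judged then, once.
The state is a dict: "clock": time; "qpos": joint angles; "qd": joint speeds; "effort": joint torques, N m; "position": TCP position; "ee_rot": TCP orientation; "contact_force": force on the tool from outside, world axes, zero at the start; "moment": the same for the moment, N m; "width": finger opening in m; "gripper_force": force on a finger pad.
Only numpy, scipy, OpenCV 4.12 (cv2) and the standard library are available. Lean on these libraries where they do the work, as an engineer would, in place of code of your own. Each camera call takes 0.05 s, during which the arm holds its last target. There are 200 camera calls.

### The job

Take the hook tool from its stand and use it to draw the steel balance weight by its wire loop out of the deep centrifuge bucket, then stand the weight upright in the shallow steel tray, unhook it and hang the hook back in its stand. Work by feel: the loop is bent over to one side, nobody knows which, so find it by trying gently: do not press or pull on the weight or bucket with more than about 20 N, set the weight down without dropping it, keep the hook tool upright (do not let it be pushed askew in the grip), never touch the weight with the gripper, and leave the other things on the bench where they are.

Things in the scene. Friction and masses are not known exactly. Their poses are not given: they have to be found in the camera images.
- hook_grip (a point): Hook tool hanging in its stand: centre of its upright black square handle (14x14 mm, 60 mm long; 30 mm of it above and below this point). z is up along the tool, x is the way the hook's toe points. A 37 mm round collar is under the handle, its underside 35 mm below this point, with a 24 mm wide cone-ended boss reaching 7 mm below that. Loose, 90 g.
- stand_mouth (a point): Tool stand: centre of the mouth of an upright white round tube, 100 mm high, 46 mm outside, 28 mm bore, on an 80 mm round foot, fixed. The hook hangs with its shank in the bore and its collar flat on the rim; hook_grip is then 35 mm above this point.
- bucket_mouth (a point): Centrifuge bucket: centre of its mouth. Upright aluminium cylinder, 72 mm outside, screwed down; bore 44 mm wide and 97 mm deep, rim at this height, 105 mm over the bench. z is up. Two spring clips low in the bore wall grip the weight's sides: drawing it out takes some newtons more than its weight over the first 30 mm.
- weight_top (a point): Balance weight: centre of its flat top face. Steel cylinder 41 mm wide, 30 mm high, about 0.3 kg, loose, on the bucket's floor at the start. On its middle is a 24 mm disc, 4 mm high, with a rigid upright loop of 3 mm wire: 14 mm wide inside, bent over to one side by 0.42 rad, so that its crown is 28 mm above the face and 11 mm off the axis.
- tray: Shallow steel tray, 120x120 mm and 14 mm high, 3 mm floor and walls, fixed; origin at the centre of its underside.
- specimen_cup_3: Bystander: white-lidded specimen cup, 52x52x56 mm, loose, origin at the centre of its underside.
- cover_glass: Bystander: small flat carton, 46x48x18 mm, loose, origin at the centre of its underside.
- marker_red: Bystander: marker pen lying down, 16x135x17 mm, loose, origin at the centre of its underside.
- tube_lying_1: Bystander: capped blood tube lying down, 16x79x16 mm, loose, origin at the centre of its underside.
- strip_box: Bystander: tall narrow carton, 35x60x105 mm, loose, origin at the centre of its underside.
- weight: The same weight: origin at the centre of its underside. The disc turns on it very tightly (it does not yield to 20 N), so the crown may lie anywhere up to 2.1 rad to either side of the +y axis; where is not reported: feel or look. The hook has room to go down to the disc along the bore wall, toe to the middle, only on the side away from the crown; pressed from above, the loop stops it. The weight hangs some 15 degrees askew.
- hook: The same hook tool: origin on its axis at the collar's underside. From there a 4 mm round shank runs down the axis to z = -90 mm (lowest point), where a 4 mm toe goes out along +x; the far side of its tip is 10.5 mm from the shank's axis. The tip turns up, its top at z = -81 mm, with a 4.5 mm gap between shank and tip.
- bucket: The same bucket: origin at the centre of its foot's underside, on the bench.
Mind the look-alikes: they are no part of the job. Leave any purple or yellow look-alike of the weight alone.

How it is judged:
By the outcome, as a careful person would: the job done as asked, in the order asked, and still so for the second after the job is handed in, with the robot touching nothing.
It also fails if it takes over 72 s, if anything falls off the work surface, if the arm or the gripper's body presses on something with over 40 N, if the wrist force passes 120 N, or if a joint passes its speed limit or range.

## Working session

There is one attempt and no reset: what is moved stays moved. The work goes in short steps, Python scripts to look and compute and a tool call to move; the robot and the scene stay as the last step left them, time stands still between calls to the robot, and variables do not carry over. Pictures are saved under pics/ and viewed, at most 10 in all, crops included, and the job is handed in when it is done.

Besides the shell and the picture viewer there is one more tool, called after ">>>" as name(argument=value, ...) on one line, values as JSON. send_rows: Moves the arm, as the interface text tells. Its arguments: {"type":"object","properties":{"steps":{"type":"array"},"newtons":{"type":"number"}},"required":["steps"]}

```bash
mkdir -p pics; ls
python3 - <<'E'
from rig import *
import cv2,numpy as np
s=get_state();print({k:np.round(v,3).tolist() for k,v in s.items()},pinch_z)
for n in("side","top"):
    i=get_image(n);cv2.imwrite(f"pics/{n}0.png",i["color"][:,:,::-1]);print(n,np.round(i["mtx"],1).tolist(),np.round(i["T"],4).tolist())
a=cv2.imread("pics/side0.png");b=cv2.imread("pics/top0.png")
E
```

```text
pics
{'clock': 0.0, 'qpos': [-1.251, 0.277, 1.506, -0.0, 1.361, -0.121], 'qd': [-0.002, 0.002, 0.001, -0.002, -0.0, 0.0], 'effort': [0.0, -41.677, -24.581, -0.0, 0.011, -0.0], 'position': [0.245, -0.52, 0.23], 'ee_rot': [-0.001, 0.976, 0.219, -0.0], 'contact_force': [0.667, -0.709, 0.446], 'moment': [-0.047, -0.002, -0.03], 'gripper_force': 0.0, 'width': 0.085} 0.0187
side [[542.0, 0.0, 278.8], [0.0, 542.0, 210.1], [0.0, 0.0, 1.0]] [[-1.0, -0.006, 0.0038, 0.4909], [-0.0058, 0.3798, -0.9251, 1.1859], [0.0041, -0.9251, -0.3798, 0.5406], [0.0, 0.0, 0.0, 1.0]]
top [[397.8, 0.0, 273.9], [0.0, 397.8, 210.0], [0.0, 0.0, 1.0]] [[0.0088, -0.9855, 0.1695, 0.3524], [-1.0, -0.0089, 0.0001, 0.1646], [0.0014, -0.1695, -0.9855, 0.9531], [0.0, 0.0, 0.0, 1.0]]
```

View pics/side0.png

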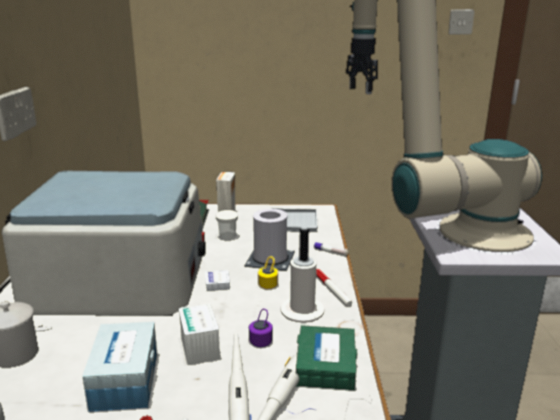

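View pics/top0.png

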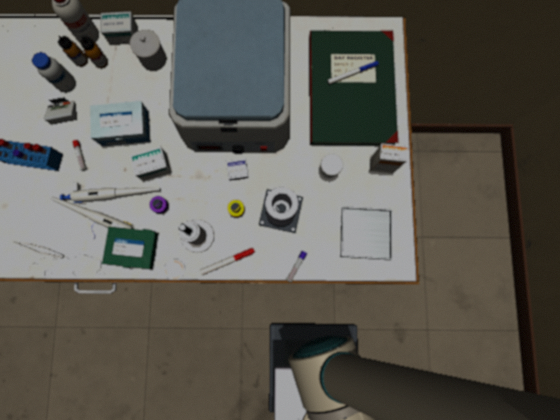

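The side view shows the handle at about (304,245), the stand tube mouth at (303,265), the bucket mouth at (270,218) and the tray at (297,219). The top view shows the stand foot at (197,236), the bucket mouth at (283,205) and the tray at (366,233). The yellow (236,208) and purple (158,205) loop weights are look-alikes. The steel one has to be inside the bucket, so I'm enlarging that area to confirm.

```bash
cat > h.py <<'E'
import numpy as np,cv2
from rig import *
def ray(im,u,v,T=None):
    T=im["T"] if T is None else T
    d=T[:3,:3]@np.linalg.solve(im["mtx"],[u,v,1.]);return T[:3,3],d
def plane(im,u,v,z,T=None):
    o,d=ray(im,u,v,T);return o+d*(z-o[2])/d[2]
def proj(im,p,T=None):
    T=im["T"] if T is None else T
    q=im["mtx"]@(T[:3,:3].T@(np.asarray(p)-T[:3,3]));return q[:2]/q[2]
def tri(a,ua,b,ub):
    o1,d1=ray(a,*ua);o2,d2=ray(b,*ub)
    A=np.zeros((3,3));r=np.zeros(3)
    for o,d in((o1,d1),(o2,d2)):
        d=d/np.linalg.norm(d);P=np.eye(3)-np.outer(d,d);A+=P;r+=P@o
    return np.linalg.solve(A,r)
E
python3 - <<'E'
from h import *
a=get_image("top");b=get_image("side")
c=a["color"][175:265,170:310];c=cv2.resize(c,None,fx=5,fy=5,interpolation=cv2.INTER_CUBIC)
d=b["color"][200:330,240:340];d=cv2.resize(d,None,fx=3.4,fy=3.4,interpolation=cv2.INTER_CUBIC)
cv2.imwrite("pics/c1.png",c[:,:,::-1]);cv2.imwrite("pics/c2.png",d[:,:,::-1])
print("handle tri",tri(a,(188,230),b,(304,245)))
print("stand foot",plane(a,197,236,0.004)); print("bucket",plane(a,283,205,.105),plane(b,270,218,.105))
for p in((341,208),(391,209),(390,259),(341,258)):print("tray",plane(a,*p,.014))
E
```

```text
handle tri [0.45046923 0.34319    0.12969249]
stand foot [0.45097946 0.34828274 0.004     ]
bucket [0.50957468 0.14513029 0.105     ] [0.51303725 0.16788914 0.105     ]
tray [0.52037333 0.00391874 0.014     ]
tray [ 0.51901825 -0.1159319   0.014     ]
tray [ 0.39983558 -0.10868428  0.014     ]
tray [0.40115241 0.00628083 0.014     ]
```

View pics/c1.png

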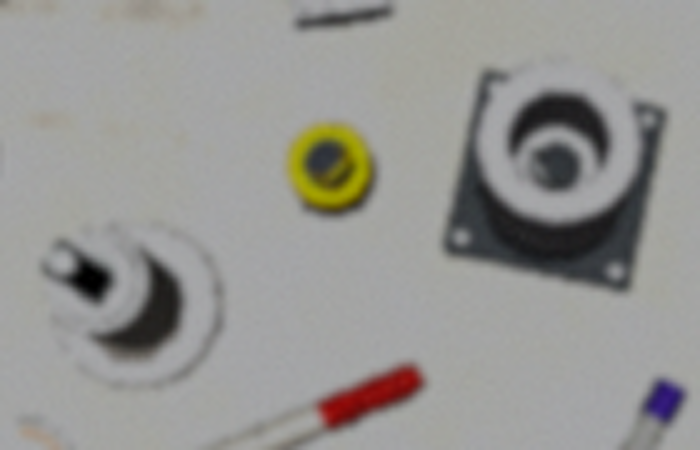

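The enlarged crop shows the bucket mouth centred near top-image pixel (282,203), with the steel weight at its bottom (281,207). The yellow ring weight at (236,208) is outside it. The stand with the black handle has its handle top at (182,227). The steel weight in the bucket is the one meant.

Run:
```python
from h import *
w=get_image("wrist");print(np.round(w["mtx"],1).tolist(),np.round(w["mount"],4).tolist())
a=get_image("top")
print("handle top",plane(a,182.4,227.4,.165),"bucket",plane(a,281.8,203,.105))
from scipy.spatial.transform import Rotation as R
s=get_state();M=R.from_quat(np.roll(s["ee_rot"],-1)).as_matrix();print(M.round(3))
print("d", M.T@(np.array([.42,.33,.30])-s["position"])*100)
```

```text
[[359.2, 0.0, 280.8], [0.0, 359.2, 211.3], [0.0, 0.0, 1.0]] [[0.0003, -0.9619, -0.2733, 0.0699], [1.0, 0.0, 0.0011, -0.0003], [-0.001, -0.2733, 0.9619, -0.1432], [0.0, 0.0, 0.0, 1.0]]
handle top [0.45121217 0.34694622 0.165     ] bucket [0.51396453 0.14775593 0.105     ]
[[ 0.904  0.427 -0.   ]
 [ 0.427 -0.904  0.001]
 [ 0.    -0.001 -1.   ]]
d [ 52.0672888  -69.41619451  -6.85981217]
```

>>> send_rows(steps=[1,2.9,-3.8,-1,0,1,2.9,-3.8,-1,0,1,2.9,-3.8,-1,0,1,2.9,-3.8,-1,0,1,2.9,-3.8,-1,0,1,2.9,-3.8,-1,0,1,2.9,-3.8,-1,0,1,2.9,-3.8,0,0,1,2.9,-3.8,0,0])

```text
clock: 1.2
position: [0.3356, -0.0977, 0.3019]
ee_rot: [0.001, 0.976, 0.218, 0.001]
contact_force: [1.1, -0.4, -0.6]
width: 0.0854
gripper_force: 0.0
```

>>> send_rows(steps=[1,2.9,-3.8,0,0,1,2.9,-3.8,0,0,1,2.9,-3.8,0,0,1,2.9,-3.8,0,0,1,2.9,-3.8,0,0,1,2.9,-3.8,0,0,1,2.9,-3.8,0,0,1,2.9,-3.8,0,0,1,2.5,-3.5,0,0,1,0,0,0,0])

```text
clock: 2.2
position: [0.4239, 0.3217, 0.3003]
ee_rot: [-0.001, 0.975, 0.221, 0.0]
contact_force: [-0.4, -1.2, -0.8]
width: 0.0854
gripper_force: 0.0
```

```bash
cat >> h.py <<'E'
from scipy.spatial.transform import Rotation as R
def tool():
    s=get_state();M=np.eye(4);M[:3,:3]=R.from_quat(np.roll(s["ee_rot"],-1)).as_matrix();M[:3,3]=s["position"];return s,M
def wrist():
    s,M=tool();w=get_image("wrist");w["T"]=M@w["mount"];w["M"]=M;return w
E
python3 - <<'E'
from h import *
w=wrist();print(w["M"].round(3),get_state()["clock"],get_state()["qpos"].round(2))
cv2.imwrite("pics/w1.png",w["color"][:,:,::-1])
print("stand top proj",proj(w,[.451,.346,.165]),"bucket",proj(w,[.513,.147,.105]))
E
```

```text
[[ 0.902  0.431 -0.     0.424]
 [ 0.431 -0.902  0.002  0.322]
 [ 0.001 -0.002 -1.     0.3  ]
 [ 0.     0.     0.     1.   ]] 2.25 [0.51 0.18 1.47 0.   1.5  1.64]
stand top proj [268.03323617 156.37774481] bucket [486.50885453 179.9546775 ]
```

View pics/w1.png

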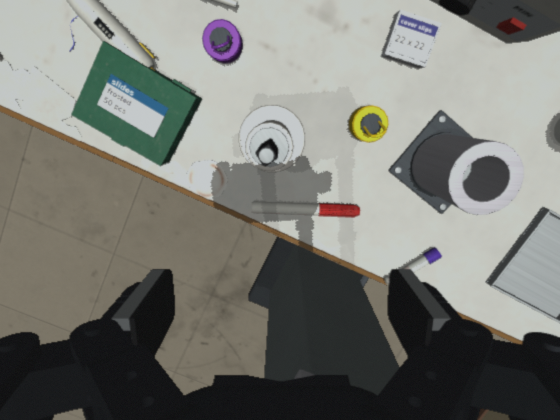

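The wrist view shows the handle top at (267,156), the bucket mouth at (486,178), the tray at right (530,265), and the yellow (370,124) and purple (222,41) look-alikes. I need the handle's yaw, so I'm enlarging that and the bucket in one picture.

Run:
```python
from h import *
w=cv2.imread("pics/w1.png")
c=cv2.resize(w[120:190,235:300],(400,431),interpolation=cv2.INTER_CUBIC)
d=cv2.imread("pics/c2.png")[:431,:340]
cv2.imwrite("pics/c3.png",np.hstack([c,d]))
```

```text
(no output)
```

View pics/c3.png

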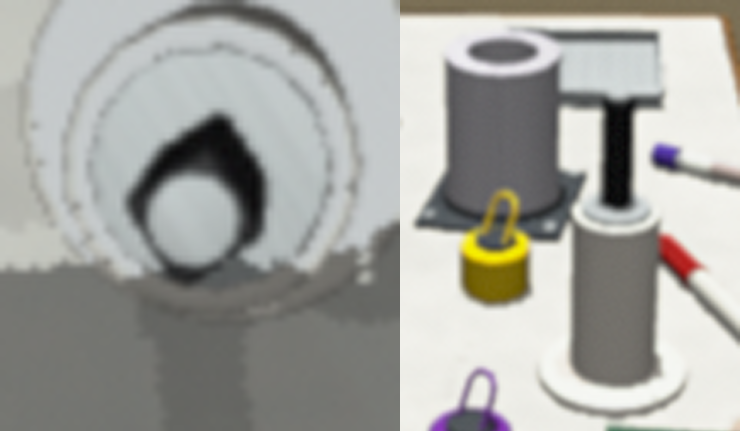

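The handle square sits about 28° off the tool axes. It has a round knob on top, and the cameras do not show the toe. Before gripping, I'll look straight down the bucket bore to see which way the loop leans.

>>> send_rows(steps=[1,-1.3,3.9,2.8,0,1,-1.3,3.9,2.8,0,1,-1.3,3.9,2.8,0,1,-1.3,3.9,2.8,0,1,-1.3,3.9,2.8,0,1,0,0,0,0,1,0,0,0,0])

```text
clock: 2.95
position: [0.447, 0.1112, 0.1612]
ee_rot: [-0.0, 0.976, 0.217, -0.001]
contact_force: [-0.0, 0.1, -0.2]
width: 0.0852
gripper_force: 0.0
```

Run:
```python
from h import *
w=wrist();print(w["M"].round(3),get_state()["clock"])
u,v=proj(w,[.513,.147,.105]).round().astype(int);print(u,v,"floor",proj(w,[.513,.147,.042]))
im=w["color"];np.save("w2.npy",im)
x0,y0=max(u-75,0),max(v-75,0);print(x0,y0)
c=im[y0:y0+150,x0:x0+150].astype(float);c=np.clip(255*(c/255)**.6,0,255).astype(np.uint8)
cv2.imwrite("pics/w2c.png",cv2.resize(c,None,fx=4,fy=4,interpolation=cv2.INTER_CUBIC)[:,:,::-1])
```

```text
[[ 0.906  0.423 -0.001  0.447]
 [ 0.423 -0.906  0.     0.111]
 [-0.001 -0.001 -1.     0.161]
 [ 0.     0.     0.     1.   ]] 3.0
273 99 floor [274.57493542 101.49192654]
198 24
```

View pics/w2c.png

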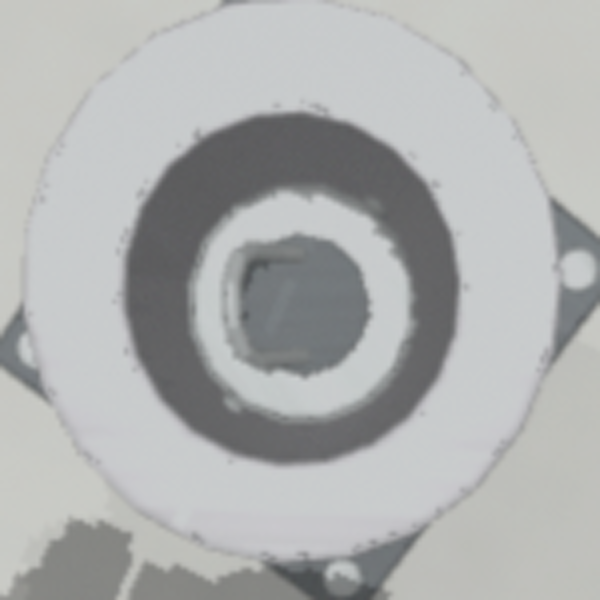

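The loop crown leans toward image-left: crown middle at crop (232,303), i.e. wrist pixel (256,99.8). The disc centre is at crop (303,305) and the bore mouth centre at crop (293,288).

Run:
```python
from h import *
im=get_image("wrist");s,M=tool();im["T"]=M@im["mount"]
f=lambda a,b,z:plane(im,198+a/4,24+b/4,z)
mo=f(293,288,.105);di=f(303,305,.042);cr=f(232,303,.0645)
wo=f(302,303,.038)
print("mouth",mo,"outer",f(292,280,.105),"disc",di,"weight",wo,"crown",cr,np.degrees(np.arctan2(*(cr-di)[1::-1])),np.linalg.norm((cr-di)[:2]))
for a in((300,255),(245,250),(300,360),(245,357)):print(f(*a,.055))
```

```text
mouth [0.51536092 0.15042532 0.105     ] outer [0.51622354 0.15097101 0.105     ] disc [0.5149303  0.14996818 0.042     ] weight [0.51522395 0.15037796 0.038     ] crown [0.51000768 0.15980306 0.0645    ] 116.5891763736942 0.010998041667479514
[0.52168068 0.15340494 0.055     ]
[0.51851594 0.16194713 0.055     ]
[0.506489   0.14634917 0.055     ]
[0.50298245 0.15492775 0.055     ]
```

The crown yaw is about 115° with its offset at 11.0 mm, as described, and the bucket centre is (0.515, 0.150). Now back to the handle, turning to line up with its faces.

>>> send_rows(steps=[1,1.7,-3.5,-1,0,1,1.7,-3.5,-1,0,1,1.7,-3.5,-1,0,1,1.7,-3.5,-1,0,1,1.7,-3.5,-1,0,1,1.8,-3.7,-1,0,1,0,0,0,-7.1,1,0,0,0,-7.1,1,0,0,0,-7.1,1,0,0,0,-7.1,1,0,0,0,0])

```text
clock: 4.15
position: [0.4498, 0.3501, 0.2225]
ee_rot: [-0.0, 0.892, 0.452, 0.001]
contact_force: [0.8, 0.1, -0.5]
width: 0.0853
gripper_force: 0.0
```

Run:
```python
from h import *
w=wrist();s=get_state();print(w["M"].round(3),s["clock"],s["qpos"].round(2),s["contact_force"])
u,v=proj(w,[.451,.3475,.165]).round().astype(int);print(u,v)
x0,y0=u-60,v-70
c=w["color"][max(y0,0):y0+120,x0:x0+120];print(x0,max(y0,0))
cv2.imwrite("pics/w3.png",cv2.resize(c,None,fx=5,fy=5,interpolation=cv2.INTER_CUBIC)[:,:,::-1])
```

```text
[[ 0.591  0.807  0.002  0.45 ]
 [ 0.807 -0.591  0.001  0.35 ]
 [ 0.002  0.001 -1.     0.223]
 [ 0.     0.     0.     1.   ]] 4.2 [0.54 0.27 1.53 0.   1.33 1.17] [ 7.06613342e-02 -3.95139134e-04 -9.56511171e-01]
285 235
225 165
```

View pics/w3.png

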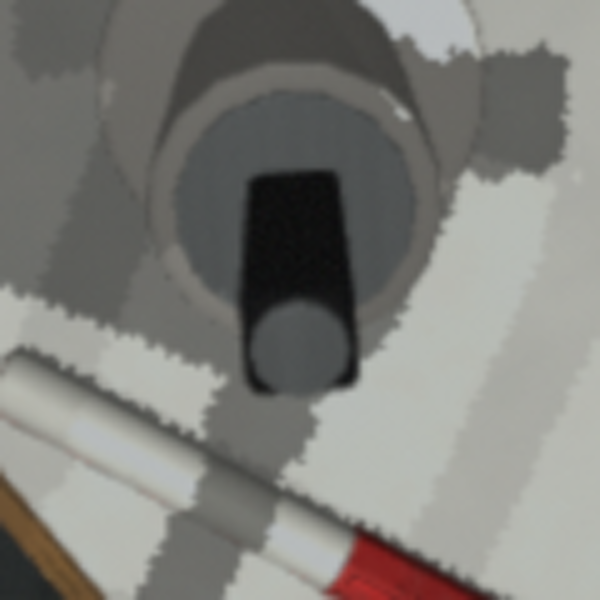

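The faces are within 3° of alignment and the cap centre is at wrist pixel (285,234), as predicted. I'll correct the small offset, descend and grip.

>>> send_rows(steps=[1,-0.15,0.25,1.0,-3,1,0,0,3,0,1,0,0,3.2,0,1,0,0,3,0,1,0,0,0,0,-1,0,0,0,0,-1,0,0,0,0,-1,0,0,0,0,-1,0,0,0,0,-1,0,0,0,0], newtons=90)

```text
clock: 5.2
position: [0.4519, 0.3461, 0.1202]
ee_rot: [-0.0, 0.88, 0.474, 0.001]
contact_force: [-1.0, 0.0, 17.2]
width: 0.0128
gripper_force: 81.1
```

>>> send_rows(steps=[-1,0,0,-0.5,0,-1,0,0,-1.5,0,-1,0,0,-2.5,0,-1,0,0,-2.5,0,-1,0,0,-2.5,0,-1,0,0,-2.5,0,-1,0,0,-1,0,-1,0,0,0,0])

```text
clock: 6.0
position: [0.4522, 0.3461, 0.2507]
ee_rot: [0.0, 0.88, 0.474, 0.002]
contact_force: [-0.3, -0.7, -1.1]
width: 0.0128
gripper_force: 87.6
```

Run:
```python
from h import *
s=get_state();print({k:np.round(s[k],3).tolist() for k in("clock","position","contact_force","moment","width","qpos")})
w=wrist();b=get_image("side")
M=w["M"]; print(M.round(3))
ax=M@np.array([0,0,.0187+.035+.09-.0375,1]);
p=s["position"].copy(); tip=p-[0,0,.016+.09+.0]  # approx
print("tip wrist",proj(w,tip),"side",proj(b,tip),proj(b,p))
u,v=proj(b,tip).round().astype(int)
c=b["color"][v-60:v+20,u-40:u+40];c=cv2.resize(c,(400,400),interpolation=cv2.INTER_CUBIC)
u2,v2=proj(w,tip).round().astype(int)
d=w["color"];x0=max(u2-75,0);y0=max(v2-75,0);d=cv2.resize(d[y0:y0+150,x0:x0+150],(400,400),interpolation=cv2.INTER_CUBIC);print(u-40,v-60,x0,y0)
cv2.imwrite("pics/w4.png",np.hstack([c,d])[:,:,::-1])
```

```text
{'clock': 6.0, 'position': [0.452, 0.346, 0.251], 'contact_force': [-0.33, -0.722, -1.066], 'moment': [0.012, -0.048, 0.035], 'width': 0.013, 'qpos': [0.531, 0.256, 1.485, -0.0, 1.398, 1.113]}
[[ 0.55   0.835  0.003  0.452]
 [ 0.835 -0.55   0.001  0.346]
 [ 0.003  0.002 -1.     0.251]
 [ 0.     0.     0.     1.   ]]
tip wrist [280.2093943  210.36760223] side [303.37422514 237.82629117] [304.75603012 179.15247592]
263 178 205 135
```

View pics/w4.png

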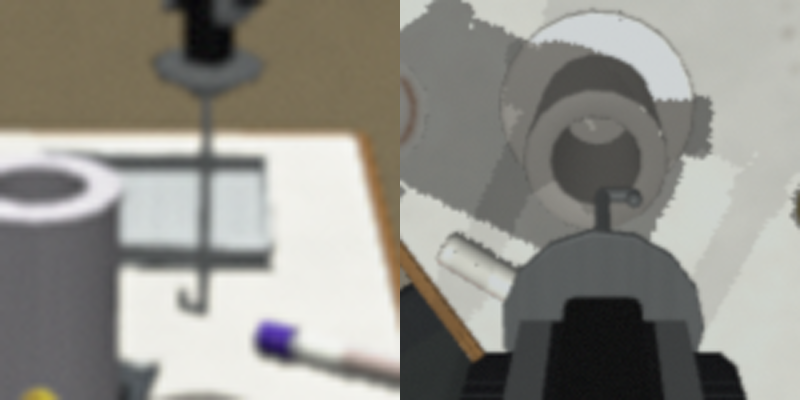

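The hook's toe points along tool +y: at crop right (635,198) in the wrist half, and image-left in the side half at (185,297). To get the toe to yaw 115° I need to roll about −148°. First I'll carry it over the bucket on the side away from the crown.

>>> send_rows(steps=[-1,-1.5,1.9,0,0,-1,-2.7,3.42,0,0,-1,-2.7,3.42,0,0,-1,-2.7,3.42,0,0,-1,-2.4,3.04,0,0,-1,-1.5,1.9,0,0,-1,0,0,0,-8.2,-1,0,0,0,-8.2,-1,0,0,0,-8.2,-1,0,0,0,-8.2,-1,0,0,0,-8.2,-1,0,0,0,-8.2])

```text
clock: 7.3
position: [0.5191, 0.1388, 0.2472]
ee_rot: [-0.001, 0.6, 0.8, -0.001]
contact_force: [-0.5, -1.0, -1.2]
width: 0.0133
gripper_force: 87.5
```

>>> send_rows(steps=[-1,0,0,0,-8.2,-1,0,0,0,-8.2,-1,0,0,0,-8.2,-1,0,0,0,-8.2,-1,0,0,0,-8.2,-1,0,0,0,-8.2,-1,0,0,0,-8.2,-1,0,0,0,-8.2,-1,0,0,0,-8.2,-1,0,0,0,-8.2,-1,0,0,0,-8.2,-1,0,0,0,-8.2])

```text
clock: 8.5
position: [0.5191, 0.1388, 0.2472]
ee_rot: [-0.002, -0.213, 0.977, 0.0]
contact_force: [-0.7, 0.6, -2.2]
width: 0.0128
gripper_force: 87.5
```

>>> send_rows(steps=[-1,0,0,0,-1,-1,0,0,0,0])

```text
clock: 8.7
position: [0.5195, 0.1389, 0.248]
ee_rot: [-0.001, -0.217, 0.976, 0.0]
contact_force: [0.1, -0.0, -0.8]
width: 0.0128
gripper_force: 87.5
```

Run:
```python
from h import *
s,M=tool();print(M.round(4));print({k:np.round(s[k],3).tolist() for k in("clock","contact_force","moment","width","qpos")})
w=wrist()
h=M@np.array([.0008,0,.106,1]);print(h)
c=np.array([.515,.150,0]);t=np.array([-.4226,.9063,0])
tgt=c-.012*t;d=np.append((tgt-h[:3])[:2],0);print("shift cm",M[:3,:3].T@d*100)
cv2.imwrite("pics/w5.png",w["color"][60:360,130:430,::-1])
```

```text
[[-9.054e-01 -4.245e-01 -2.500e-03  5.195e-01]
 [-4.245e-01  9.054e-01 -4.000e-04  1.389e-01]
 [ 2.400e-03  7.000e-04 -1.000e+00  2.480e-01]
 [ 0.000e+00  0.000e+00  0.000e+00  1.000e+00]]
{'clock': 8.7, 'contact_force': [0.094, -0.039, -0.758], 'moment': [-0.0, -0.023, 0.064], 'width': 0.013, 'qpos': [0.132, 0.212, 1.552, -0.0, 1.381, -1.877]}
[0.51852738 0.13851462 0.14200241 1.        ]
shift cm [-0.16566711 -0.01032155 -0.00040824]
```

View pics/w5.png

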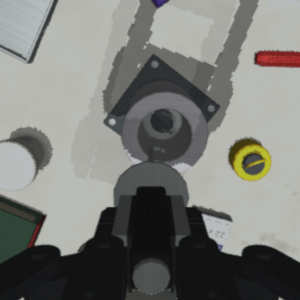

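The hook is over the bore on the side away from the crown, with the bore at crop (163,122) and the collar at (150,185). I'll shift −1.7 mm in tool x and start down.

>>> send_rows(steps=[-1,-0.17,0,0,0,-1,0,0,1,0,-1,0,0,1.5,0,-1,0,0,1.5,0,-1,0,0,1.5,0,-1,0,0,0.9,0,-1,0,0,0,0])

```text
clock: 9.45
position: [0.5206, 0.1395, 0.1835]
ee_rot: [-0.002, -0.218, 0.976, 0.0]
contact_force: [-0.5, 0.2, -0.4]
width: 0.0129
gripper_force: 87.6
```

>>> send_rows(steps=[-1,0,0,0.3,0,-1,0,0,0.3,0,-1,0,0,0.3,0,-1,0,0,0,0])

```text
clock: 9.85
position: [0.5216, 0.1396, 0.1761]
ee_rot: [-0.0, -0.219, 0.976, -0.0]
contact_force: [-0.1, -0.0, -0.3]
width: 0.0126
gripper_force: 87.6
```

>>> send_rows(steps=[-1,0,0,0.3,0,-1,0,0,0.3,0,-1,0,0,0.3,0,-1,0,0,0,0])

```text
clock: 10.25
position: [0.5213, 0.1396, 0.1667]
ee_rot: [-0.001, -0.219, 0.976, -0.0]
contact_force: [-1.1, -0.5, -0.9]
width: 0.0127
gripper_force: 87.6
```

>>> send_rows(steps=[-1,0,0,0.3,0,-1,0,0,0.3,0,-1,0,0,0.2,0,-1,0,0,0,0])

```text
clock: 10.65
position: [0.5214, 0.1397, 0.1589]
ee_rot: [-0.0, -0.219, 0.976, -0.0]
contact_force: [0.4, 0.5, -0.3]
width: 0.0126
gripper_force: 87.6
```

>>> send_rows(steps=[-1,0,0,0.2,0,-1,0,0,0.15,0,-1,0,0,0,0])

```text
clock: 10.95
position: [0.5216, 0.1397, 0.1556]
ee_rot: [-0.0, -0.219, 0.976, -0.0]
contact_force: [-0.4, -0.5, 0.6]
width: 0.013
gripper_force: 87.6
```

>>> send_rows(steps=[-1,0,0.4,0,0,-1,0,0.4,0,0,-1,0,0.4,0,0,-1,0,0,0,0])

```text
clock: 11.35
position: [0.5162, 0.1512, 0.1559]
ee_rot: [-0.0, -0.219, 0.976, 0.0]
contact_force: [-0.2, -0.9, -1.5]
width: 0.0128
gripper_force: 87.6
```

>>> send_rows(steps=[-1,0,0.3,0,0,-1,0,0.2,0,0,-1,0,0,0,0])

```text
clock: 11.65
position: [0.5143, 0.1553, 0.1558]
ee_rot: [-0.0, -0.219, 0.976, -0.0]
contact_force: [-0.8, -0.3, -0.7]
width: 0.0128
gripper_force: 87.6
```

>>> send_rows(steps=[-1,0,0.1,0,0,-1,0,0.08,0,0,-1,0,0,0,0])

```text
clock: 11.95
position: [0.5138, 0.1566, 0.1558]
ee_rot: [0.0, -0.219, 0.976, -0.0]
contact_force: [0.4, -0.0, -0.6]
width: 0.013
gripper_force: 87.6
```

>>> send_rows(steps=[-1,0,0,-0.3,0,-1,0,0,-0.3,0,-1,0,0,-0.2,0,-1,0,0,0,0])

```text
clock: 12.35
position: [0.514, 0.1567, 0.1643]
ee_rot: [0.001, -0.219, 0.976, -0.0]
contact_force: [-0.7, -0.6, -0.4]
width: 0.0127
gripper_force: 87.6
```

>>> send_rows(steps=[-1,0,0,-0.2,0,-1,0,0,-0.2,0,-1,0,0,0,0])

```text
clock: 12.65
position: [0.5138, 0.1567, 0.1681]
ee_rot: [0.0, -0.219, 0.976, -0.0]
contact_force: [0.1, -0.3, -1.3]
width: 0.0131
gripper_force: 87.6
```

>>> send_rows(steps=[-1,0,0,-0.15,0,-1,0,0,0,0])

```text
clock: 12.85
position: [0.5133, 0.1566, 0.169]
ee_rot: [-0.0, -0.219, 0.976, -0.0]
contact_force: [-0.6, -1.2, -2.9]
width: 0.013
gripper_force: 87.7
```

>>> send_rows(steps=[-1,0,0,-0.15,0,-1,0,0,0,0])

```text
clock: 13.05
position: [0.5129, 0.1563, 0.17]
ee_rot: [-0.001, -0.219, 0.976, -0.0]
contact_force: [-0.5, -2.2, -6.9]
width: 0.0131
gripper_force: 87.7
```

It seated at the expected height (TCP 0.169), so the crown is in the hook. I'll draw slowly and watch the force.

>>> send_rows(steps=[-1,0,0,-0.15,0,-1,0,0,-0.15,0,-1,0,0,0,0])

```text
clock: 13.35
position: [0.5131, 0.1565, 0.1732]
ee_rot: [-0.001, -0.219, 0.976, -0.0]
contact_force: [-0.4, -2.4, -8.8]
width: 0.0128
gripper_force: 87.6
```

>>> send_rows(steps=[-1,0,0,-0.15,0,-1,0,0,-0.15,0,-1,0,0,0,0])

```text
clock: 13.65
position: [0.5136, 0.1568, 0.1769]
ee_rot: [-0.0, -0.219, 0.976, -0.0]
contact_force: [-0.1, -1.2, -9.0]
width: 0.0127
gripper_force: 87.6
```

Sliding steadily at about 9 N, so I'll continue.

>>> send_rows(steps=[-1,0,0,-0.3,0,-1,0,0,-0.3,0,-1,0,0,-0.3,0,-1,0,0,-0.3,0,-1,0,0,0,0])

```text
clock: 14.15
position: [0.514, 0.1569, 0.1898]
ee_rot: [0.001, -0.219, 0.976, 0.0]
contact_force: [-0.3, -1.0, -5.2]
width: 0.0127
gripper_force: 88.3
```

>>> send_rows(steps=[-1,0,0,-0.3,0,-1,0,0,-0.3,0,-1,0,0,-0.3,0,-1,0,0,-0.3,0,-1,0,0,0,0])

```text
clock: 14.65
position: [0.5143, 0.1569, 0.2017]
ee_rot: [0.001, -0.219, 0.976, -0.0]
contact_force: [-0.0, -0.9, -3.1]
width: 0.013
gripper_force: 88.6
```

>>> send_rows(steps=[-1,0,0,-0.4,0,-1,0,0,-0.4,0,-1,0,0,-0.4,0,-1,0,0,-0.4,0,-1,0,0,-0.4,0,-1,0,0,0,0])

```text
clock: 15.25
position: [0.5141, 0.1568, 0.2216]
ee_rot: [0.001, -0.219, 0.976, -0.0]
contact_force: [-0.1, -1.3, -3.8]
width: 0.0129
gripper_force: 88.6
```

>>> send_rows(steps=[-1,0,0,-0.4,0,-1,0,0,-0.4,0,-1,0,0,-0.4,0,-1,0,-0.05,-0.4,0,-1,0,-0.1,-0.4,0,-1,0,-0.1,-0.4,0,-1,0,0,0,0])

```text
clock: 15.95
position: [0.5152, 0.1544, 0.2456]
ee_rot: [0.001, -0.219, 0.976, -0.0]
contact_force: [-0.3, -0.6, -3.7]
width: 0.0125
gripper_force: 88.6
```

>>> send_rows(steps=[-1,0,-0.1,-0.4,0,-1,0,-0.15,-0.4,0,-1,0,-0.15,-0.4,0,-1,0,-0.15,-0.4,0,-1,0,-0.1,-0.4,0,-1,0,-0.1,-0.4,0,-1,0,0,0,0])

```text
clock: 16.65
position: [0.5185, 0.1478, 0.2696]
ee_rot: [0.001, -0.219, 0.976, 0.0]
contact_force: [0.3, -0.0, -4.5]
width: 0.0131
gripper_force: 88.6
```

>>> send_rows(steps=[-1,0,0,-0.4,0,-1,0,0,-0.5,0,-1,0,0,-0.5,0,-1,0,0,-0.5,0,-1,0,0,-0.5,0,-1,0,0,-0.4,0,-1,0,0,0,0])

```text
clock: 17.35
position: [0.5183, 0.1477, 0.2976]
ee_rot: [0.001, -0.219, 0.976, -0.0]
contact_force: [0.4, -0.6, -4.8]
width: 0.0129
gripper_force: 88.6
```

Run:
```python
from h import *
s,M=tool();print({k:np.round(s[k],3).tolist() for k in("clock","position","contact_force","moment","qpos")})
w=wrist();b=get_image("side")
u,v=proj(b,s["position"]-[0,0,.12]).round().astype(int);x0,y0=u-50,v-60;print(x0,y0)
c=cv2.resize(b["color"][y0:y0+110,x0:x0+110],(440,440),interpolation=cv2.INTER_CUBIC)
d=cv2.resize(w["color"][30:250,170:390],(360,440),interpolation=cv2.INTER_CUBIC)
cv2.imwrite("pics/w6.png",np.hstack([c,d])[:,:,::-1])
```

```text
{'clock': 17.35, 'position': [0.518, 0.148, 0.298], 'contact_force': [0.355, -0.575, -4.784], 'moment': [0.021, -0.006, 0.007], 'qpos': [0.149, 0.19, 1.459, -0.0, 1.491, -1.863]}
218 121
```

View pics/w6.png

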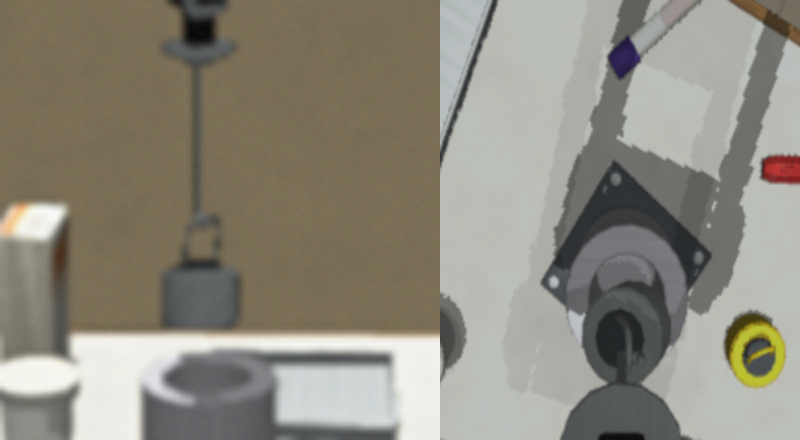

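The weight hangs clear of the rim: left half, weight at (200,298) above the bucket mouth at (207,385). I'll carry it gently to the tray.

>>> send_rows(steps=[-1,0.25,-0.28,0,0,-1,0.5,-0.55,0,0,-1,0.75,-0.83,0,0,-1,0.95,-1.05,0,0,-1,0.95,-1.05,0,0,-1,0.95,-1.05,0,0,-1,0.95,-1.05,0,0,-1,0.95,-1.05,0,0,-1,0.95,-1.05,0,0,-1,0.95,-1.05,0,0,-1,0.95,-1.05,0,0,-1,0.95,-1.05,0,0])

```text
clock: 18.65
position: [0.4741, 0.0032, 0.2968]
ee_rot: [0.0, -0.219, 0.976, -0.0]
contact_force: [0.1, 0.2, -4.7]
width: 0.0128
gripper_force: 88.5
```

>>> send_rows(steps=[-1,0.95,-1.05,0,0,-1,0.95,-1.05,0,0,-1,0.7,-0.77,0.3,0,-1,0.5,-0.55,0.6,0,-1,0.28,-0.3,1,0,-1,0.12,-0.14,1.2,0,-1,0,0,1.2,0,-1,0,0,1.2,0,-1,0,0,1.2,0,-1,0,0,0.8,0,-1,0,0,0.4,0,-1,0,0,0,0])

```text
clock: 19.85
position: [0.4591, -0.0454, 0.2172]
ee_rot: [-0.0, -0.219, 0.976, 0.0]
contact_force: [0.0, -0.0, -4.4]
width: 0.0127
gripper_force: 88.5
```

Run:
```python
from h import *
s,M=tool();print(M.round(3),{k:np.round(s[k],3).tolist() for k in("clock","position","contact_force","moment","qpos")})
b=get_image("side");a=get_image("top")
u,v=proj(b,s["position"]-[0,0,.12]).round().astype(int);x0,y0=u-70,v-45;print(x0,y0)
c=cv2.resize(b["color"][y0:y0+110,x0:x0+140],(560,440),interpolation=cv2.INTER_CUBIC)
cv2.imwrite("pics/w7.png",c[:,:,::-1])
```

```text
[[-0.904 -0.427 -0.001  0.459]
 [-0.427  0.904  0.    -0.045]
 [ 0.001  0.001 -1.     0.217]
 [ 0.     0.     0.     1.   ]] {'clock': 19.85, 'position': [0.459, -0.045, 0.217], 'contact_force': [0.017, -0.049, -4.363], 'moment': [-0.007, 0.016, -0.059], 'qpos': [-0.249, 0.113, 1.754, -0.0, 1.275, -2.261]}
224 141
```

View pics/w7.png

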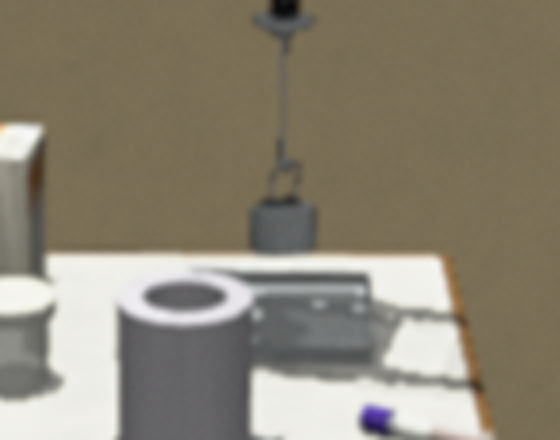

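Over the tray and hanging still. I'll lower until the low edge touches, expected near TCP z 0.171.

>>> send_rows(steps=[-1,0,0,0.5,0,-1,0,0,0.8,0,-1,0,0,0.8,0,-1,0,0,0.8,0,-1,0,0,0.5,0,-1,0,0,0.3,0,-1,0,0,0.2,0,-1,0,0,0.1,0,-1,0,0,0,0])

```text
clock: 20.85
position: [0.4594, -0.0456, 0.1779]
ee_rot: [0.0, -0.219, 0.976, -0.0]
contact_force: [0.1, 0.3, -3.9]
width: 0.0127
gripper_force: 88.6
```

>>> send_rows(steps=[-1,0,0,0.15,0,-1,0,0,0.15,0,-1,0,0,0,0])

```text
clock: 21.15
position: [0.4591, -0.0455, 0.1747]
ee_rot: [-0.0, -0.219, 0.976, 0.0]
contact_force: [-0.7, 0.8, -4.5]
width: 0.0129
gripper_force: 88.6
```

>>> send_rows(steps=[-1,0,0,0.1,0,-1,0,0,0,0])

```text
clock: 21.35
position: [0.4592, -0.0456, 0.1737]
ee_rot: [-0.0, -0.219, 0.976, -0.0]
contact_force: [-0.0, -0.0, -3.7]
width: 0.0125
gripper_force: 88.6
```

>>> send_rows(steps=[-1,0,0,0.1,0,-1,0,0,0.1,0,-1,0,0,0,0])

```text
clock: 21.65
position: [0.4591, -0.0455, 0.1716]
ee_rot: [-0.0, -0.219, 0.976, 0.0]
contact_force: [0.5, 1.1, -5.0]
width: 0.0129
gripper_force: 88.6
```

>>> send_rows(steps=[-1,0,0.1,0.1,0,-1,0,0.2,0.1,0,-1,0,0,0,0])

```text
clock: 21.95
position: [0.4578, -0.0425, 0.1697]
ee_rot: [-0.0, -0.219, 0.976, 0.0]
contact_force: [0.0, 0.8, -3.6]
width: 0.0124
gripper_force: 88.7
```

>>> send_rows(steps=[-1,0,0.2,0.1,0,-1,0,0.2,0.1,0,-1,0,0,0,0])

```text
clock: 22.25
position: [0.4562, -0.0388, 0.1679]
ee_rot: [0.0, -0.219, 0.976, 0.0]
contact_force: [-0.3, 0.8, -1.7]
width: 0.0127
gripper_force: 88.9
```

>>> send_rows(steps=[-1,0,0.2,0.1,0,-1,0,0.2,0.1,0,-1,0,0,0,0])

```text
clock: 22.55
position: [0.4544, -0.0352, 0.1658]
ee_rot: [0.0, -0.219, 0.976, 0.0]
contact_force: [-0.5, 2.0, -0.6]
width: 0.0128
gripper_force: 89.0
```

>>> send_rows(steps=[-1,0,0.15,0.1,0,-1,0,0.1,0.1,0,-1,0,0,0,0])

```text
clock: 22.85
position: [0.4533, -0.0333, 0.1637]
ee_rot: [-0.0, -0.219, 0.976, -0.0]
contact_force: [-0.3, 0.8, -0.6]
width: 0.0129
gripper_force: 89.0
```

Run:
```python
from h import *
s,M=tool();print({k:np.round(s[k],3).tolist() for k in("clock","position","contact_force","moment")})
b=get_image("side");w=wrist()
u,v=proj(b,s["position"]-[0,0,.12]).round().astype(int);x0,y0=u-35,v-40;print(x0,y0)
c=cv2.resize(b["color"][y0:y0+70,x0:x0+70],(400,400),interpolation=cv2.INTER_CUBIC)
u,v=proj(w,s["position"]-[0,0,.12]).round().astype(int);x0,y0=u-60,max(0,v-90);print(x0,y0)
d=cv2.resize(w["color"][y0:y0+120,x0:x0+120],(400,400),interpolation=cv2.INTER_CUBIC)
cv2.imwrite("pics/w8.png",np.hstack([c,d])[:,:,::-1])
```

```text
{'clock': 22.85, 'position': [0.453, -0.033, 0.164], 'contact_force': [-0.313, 0.827, -0.621], 'moment': [0.167, 0.054, -0.043]}
261 169
221 114
```

View pics/w8.png

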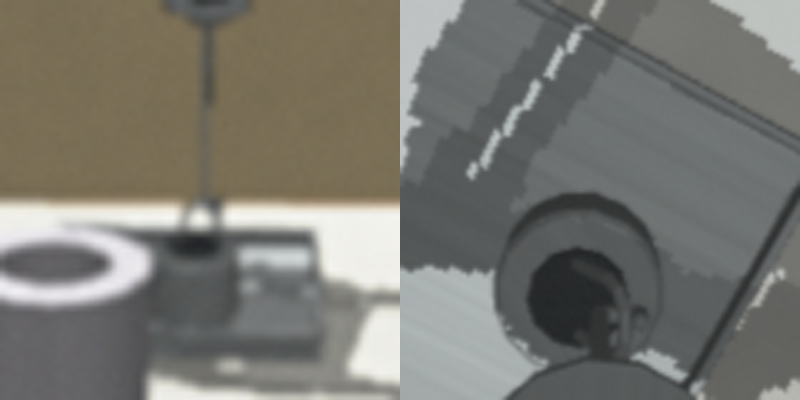

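The weight stands upright on the tray floor, wrist half: disc at (578,300), hook still through the loop leaning to the right. Now I'll lower the hook to clear the crown, back it out along −y, then raise it.

>>> send_rows(steps=[-1,0,0,0.2,0,-1,0,0,0.2,0,-1,0,0,0.2,0,-1,0,0,0,0])

```text
clock: 23.35
position: [0.4534, -0.0335, 0.1575]
ee_rot: [-0.0, -0.219, 0.976, -0.0]
contact_force: [0.4, -0.2, -0.1]
width: 0.013
gripper_force: 89.0
```

>>> send_rows(steps=[-1,0,0,0.2,0,-1,0,0,0.2,0,-1,0,0,0,0])

```text
clock: 23.65
position: [0.4533, -0.0333, 0.1535]
ee_rot: [-0.0, -0.219, 0.976, 0.0]
contact_force: [-0.2, -0.3, -0.9]
width: 0.0131
gripper_force: 89.0
```

>>> send_rows(steps=[-1,0,-0.25,0,0,-1,0,-0.25,0,0,-1,0,0,0,0])

```text
clock: 23.95
position: [0.456, -0.0382, 0.1539]
ee_rot: [0.0, -0.218, 0.976, -0.0]
contact_force: [0.7, -0.8, -0.5]
width: 0.0128
gripper_force: 89.0
```

>>> send_rows(steps=[-1,0,-0.25,0,0,-1,0,-0.25,0,0,-1,0,-0.25,0,0,-1,0,0,0,0])

```text
clock: 24.35
position: [0.4591, -0.045, 0.1538]
ee_rot: [0.0, -0.218, 0.976, -0.0]
contact_force: [-0.1, 0.4, -1.6]
width: 0.0129
gripper_force: 89.0
```

>>> send_rows(steps=[-1,0,-0.25,0,0,-1,0,-0.25,0,0,-1,0,-0.15,0,0,-1,0,0,0,0])

```text
clock: 24.75
position: [0.4617, -0.0507, 0.1538]
ee_rot: [0.0, -0.218, 0.976, -0.0]
contact_force: [-0.8, 0.4, -1.2]
width: 0.0127
gripper_force: 89.0
```

>>> send_rows(steps=[-1,0,0,-0.3,0,-1,0,0,-0.3,0,-1,0,0,-0.3,0,-1,0,0,0,0])

```text
clock: 25.15
position: [0.462, -0.0506, 0.1634]
ee_rot: [0.001, -0.219, 0.976, -0.0]
contact_force: [0.2, 0.1, -1.7]
width: 0.0127
gripper_force: 89.0
```

>>> send_rows(steps=[-1,0,0,-0.3,0,-1,0,0,-0.3,0,-1,0,0,-0.3,0,-1,0,0,-0.3,0,-1,0,0,0,0])

```text
clock: 25.65
position: [0.4619, -0.0506, 0.1753]
ee_rot: [0.0, -0.219, 0.976, -0.0]
contact_force: [-0.5, -0.1, -0.4]
width: 0.0131
gripper_force: 89.0
```

>>> send_rows(steps=[-1,0,0,-0.5,0,-1,0,0,-1.5,0,-1,0,0,-2.5,0,-1,0,0,-2.5,0,-1,0,0,-2,0,-1,0,0,-0.5,0,-1,0,0,0,0])

```text
clock: 26.35
position: [0.4619, -0.0506, 0.2703]
ee_rot: [0.001, -0.219, 0.976, -0.0]
contact_force: [0.4, 0.4, -1.2]
width: 0.0128
gripper_force: 89.0
```

Run:
```python
from h import *
s,M=tool();print(M.round(3),{k:np.round(s[k],3).tolist() for k in("clock","position","contact_force","moment","qpos")})
a=get_image("top");b=get_image("side")
np.savez("st.npz",a=a["color"],b=b["color"])
c=b["color"];u,v=proj(b,[.456,-.039,.018]).round().astype(int);print(u,v)
g=cv2.cvtColor(c,cv2.COLOR_RGB2GRAY)
print(g[v-30:v+16:2,u-24:u+25:3])
```

```text
[[-0.904 -0.427  0.001  0.462]
 [-0.427  0.904 -0.    -0.051]
 [-0.001 -0.001 -1.     0.27 ]
 [ 0.     0.     0.     1.   ]] {'clock': 26.35, 'position': [0.462, -0.051, 0.27], 'contact_force': [0.414, 0.353, -1.193], 'moment': [0.024, -0.033, 0.023], 'qpos': [-0.259, 0.085, 1.652, -0.0, 1.403, -2.271]}
295 218
[[110 111 111 111 110 109 110 110 108 110 110 111 110 112 110 111 109]
 [111 110 110 111 111 109 110 110 110 108 111 111 110 111 111 109 110]
 [111 112 110 111 111 111 109 112 109 108 111 111 112 111 111 111 111]
 [110 110 111 111 111 112 110 111 110 109 109 110 111 111 112 112 111]
 [111 111 110 110 111 111 112 110 111 111 110 111 111 111 111 111 112]
 [112 111 111 111 111 112 111 112 111 111 110 110 111 110 110 111 111]
 [112 111 111 110 111 112 111 111 111 110 112 111 112 111 111 111 111]
 [109 110 109 110 109 111 109 109 110 105 110 109 108 110 110 110 110]
 [165 167 165 166 168 167 167 153 147 136 162 168 168 167 155 156 154]
 [234 234 234 236 238 238 240 203 231 201 239 240 240 240 239 239 238]
 [219 197 182 176 193 199 201 160 198 148 199 200 201 205 215 229 240]
 [210 215 225 204 137  90  87  64  57  64  94  88  90  92  93 167 241]
 [115 125 172 227 224 160  89  47  45  53 108 102 100 112 151 163 241]
 [ 98  95  88 171 231 207  96  84  91 101 105 114 118 120 137 134 232]
 [ 97  96 103 189 230 193  83  99 110 101  83 100 107 134 114 110 157]
 [147 165 203 231 210 115  79  87  86  85  78 105 100 112 102 120 153]
 [230 230 220 183 120  77  81  85  86  87  80 117 115 113 114 112 129]
 [151 138 120  95  87  80  79  85  86  85  77 117 117 116 118 122 138]
 [100 100  97  94  88  85  82  86  88  85  89 119 118 118 118 118 140]
 [100 101  98  94  87  93  96  92  92  96 110 119 119 121 121 114 135]
 [102 100  97  94  89  83  87  87  90  91  91  94  94  95  95  96 140]
 [100 100  99  93  88  88 114  86  84  86  89  84  86  85  83  96 168]
 [102 101  97  95  88 119 196 123 104 104 106 112 113 112 116 117 169]]
```

The weight still stands upright in the tray and the hook is free. Now to return the hook to the stand at the same pose it was gripped in.

>>> send_rows(steps=[-1,-0.8,1.81,0,0,-1,-1.6,3.63,0,0,-1,-1.6,3.63,0,0,-1,-1.6,3.63,0,0,-1,-1.6,3.63,0,0,-1,-1.6,3.63,0,0,-1,-1.6,3.63,0,0,-1,-1.6,3.63,0,0,-1,-1.6,3.63,0,0,-1,-1.6,3.63,0,0,-1,-0.8,1.81,0,0,-1,0,0,0,8.25])

```text
clock: 27.65
position: [0.4505, 0.3487, 0.2674]
ee_rot: [-0.002, -0.148, 0.989, 0.0]
contact_force: [0.4, -0.9, -0.5]
width: 0.0129
gripper_force: 89.0
```

>>> send_rows(steps=[-1,0,0,0,8.25,-1,0,0,0,8.25,-1,0,0,0,8.25,-1,0,0,0,8.25,-1,0,0,0,8.25,-1,0,0,0,8.25,-1,0,0,0,8.25,-1,0,0,0,8.25,-1,0,0,0,8.25,-1,0,0,0,8.25,-1,0,0,0,8.25,-1,0,0,0,8.25])

```text
clock: 28.85
position: [0.4508, 0.3455, 0.2679]
ee_rot: [-0.001, 0.658, 0.753, -0.002]
contact_force: [0.6, -0.3, -0.9]
width: 0.0127
gripper_force: 89.0
```

>>> send_rows(steps=[-1,0,0,0,8.25,-1,0,0,0,8.25,-1,0,0,0,8.25,-1,0,0,0,8.25,-1,0,0,0,8.25,-1,0,0,0,0,-1,0,0,0,0])

```text
clock: 29.55
position: [0.4511, 0.3457, 0.2686]
ee_rot: [0.0, 0.879, 0.477, -0.001]
contact_force: [-0.2, 0.6, -0.3]
width: 0.0126
gripper_force: 89.0
```

Run:
```python
from h import *
s,M=tool();print(M.round(4),s["clock"])
print(np.degrees(np.arctan2(M[1,0],M[0,0])),(M[:3,:3].T@np.array([.4521-M[0,3],.3461-M[1,3],0])*100).round(2))
```

```text
[[ 5.458e-01  8.379e-01 -1.900e-03  4.511e-01]
 [ 8.379e-01 -5.458e-01 -1.200e-03  3.457e-01]
 [-2.000e-03 -9.000e-04 -1.000e+00  2.686e-01]
 [ 0.000e+00  0.000e+00  0.000e+00  1.000e+00]] 29.55
56.92252606783082 [ 0.09  0.06 -0.  ]
```

>>> send_rows(steps=[-1,0.09,0.06,1,0,-1,0,0,2,0,-1,0,0,1.5,0,-1,0,0,1,0,-1,0,0,1,0,-1,0,0,0,0])

```text
clock: 30.15
position: [0.4517, 0.3459, 0.2031]
ee_rot: [0.0, 0.88, 0.475, -0.002]
contact_force: [-0.8, -0.7, -0.5]
width: 0.0131
gripper_force: 89.0
```

>>> send_rows(steps=[-1,0,0,1.5,0,-1,0,0,1.5,0,-1,0,0,1.5,0,-1,0,0,1.5,0,-1,0,0,0.8,0,-1,0,0,0,0])

```text
clock: 30.75
position: [0.4521, 0.3462, 0.1361]
ee_rot: [0.0, 0.88, 0.475, -0.001]
contact_force: [0.9, 1.0, -0.9]
width: 0.0127
gripper_force: 89.0
```

>>> send_rows(steps=[-1,0,0,0.4,0,-1,0,0,0.3,0,-1,0,0,0,0])

```text
clock: 31.05
position: [0.4525, 0.3464, 0.1299]
ee_rot: [0.0, 0.88, 0.475, 0.0]
contact_force: [-0.3, 0.5, -1.4]
width: 0.0131
gripper_force: 89.0
```

>>> send_rows(steps=[-1,0,0,0.25,0,-1,0,0,0.25,0,-1,0,0,0,0])

```text
clock: 31.35
position: [0.4522, 0.3463, 0.1244]
ee_rot: [0.0, 0.88, 0.475, -0.0]
contact_force: [0.3, 1.3, -0.5]
width: 0.0128
gripper_force: 89.0
```

>>> send_rows(steps=[-1,0,0,0.2,0,-1,0,0,0.1,0,-1,0,0,0,0])

```text
clock: 31.65
position: [0.4524, 0.3463, 0.1216]
ee_rot: [0.0, 0.88, 0.475, -0.0]
contact_force: [-0.6, 1.0, -1.4]
width: 0.0127
gripper_force: 89.0
```

>>> send_rows(steps=[-1,0,0,0.1,0,-1,0,0,0,0])

```text
clock: 31.85
position: [0.4524, 0.3464, 0.1207]
ee_rot: [-0.0, 0.88, 0.475, -0.0]
contact_force: [-0.2, 0.3, -1.2]
width: 0.0126
gripper_force: 89.0
```

>>> send_rows(steps=[-1,0,0,0.1,0,-1,0,0,0,0])

```text
clock: 32.05
position: [0.4525, 0.3465, 0.1203]
ee_rot: [-0.0, 0.88, 0.475, 0.0]
contact_force: [-0.8, 0.8, 3.6]
width: 0.0128
gripper_force: 89.7
```

Seated, with contact at exactly the original height. Release and withdraw straight up.

>>> send_rows(steps=[-0.5,0,0,0,0,0.2,0,0,0,0,1,0,0,0,0,1,0,0,0,0,1,0,0,0,0,1,0,0,0,0], newtons=30)

```text
clock: 32.65
position: [0.4525, 0.3464, 0.1197]
ee_rot: [0.0, 0.88, 0.475, -0.0]
contact_force: [1.7, -0.9, -0.0]
width: 0.0847
gripper_force: 0.0
```

>>> send_rows(steps=[1,0,0,-1,0,1,0,0,-2.5,0,1,0,0,-3.5,0,1,0,0,-3.5,0,1,0,0,-3,0,1,0,0,-2,0,1,0,0,0,0])

```text
clock: 33.35
position: [0.454, 0.3473, 0.279]
ee_rot: [-0.0, 0.88, 0.475, 0.004]
contact_force: [0.7, 0.7, -0.2]
width: 0.0852
gripper_force: 0.0
```

Run:
```python
from h import *
s,M=tool();print(s["clock"],s["position"],s["width"],s["contact_force"])
a=get_image("top");b=get_image("side");w=wrist()
z=np.load("st.npz");b0=cv2.imread("pics/side0.png");a0=cv2.imread("pics/top0.png")
gb=cv2.cvtColor(b["color"],cv2.COLOR_RGB2GRAY);g0=cv2.cvtColor(b0,cv2.COLOR_BGR2GRAY)
print("stand side diff",cv2.absdiff(gb,g0)[215:320,280:330].max(axis=1)[::5])
d=cv2.absdiff(gb,g0);d[:190]=0;n,l,st,c=cv2.connectedComponentsWithStats((d>50).astype(np.uint8))
print([(r.tolist()) for r in st[1:] if r[4]>25])
ga=cv2.cvtColor(a["color"],cv2.COLOR_RGB2GRAY);h0=cv2.cvtColor(a0,cv2.COLOR_BGR2GRAY)
# dark handle column in side view
m=(gb[215:270,285:325]<45);r,cc=np.where(m);print("handle dark now",r.min()+215,r.max()+215,cc.min()+285,cc.max()+285,m.sum())
m=(g0[215:270,285:325]<45);r,cc=np.where(m);print("handle dark t0",r.min()+215,r.max()+215,cc.min()+285,cc.max()+285,m.sum())
print("handle px wrist pred",proj(w,[.451,.3475,.165]))
```

```text
33.35 [0.45403923 0.34733684 0.27902582] 0.0851831115858749 [ 0.67405672  0.68263779 -0.16782667]
stand side diff [ 77 130 126  32  81  86  84  82  84 128 115   6  15  16  56  48 100 124
 115 120 119]
[[392, 190, 69, 65, 1656], [531, 190, 7, 7, 27], [519, 208, 23, 21, 156], [287, 215, 20, 14, 190], [447, 215, 11, 7, 40], [440, 223, 46, 19, 453], [518, 224, 14, 10, 58], [291, 231, 25, 38, 275], [306, 232, 3, 25, 51], [489, 234, 71, 31, 1351], [473, 242, 18, 7, 69], [439, 248, 77, 17, 875], [329, 283, 7, 6, 28], [340, 284, 16, 8, 71], [296, 291, 67, 38, 1124], [275, 297, 16, 8, 72]]
handle dark now 230 260 298 319 211
handle dark t0 230 260 300 319 201
handle px wrist pred [277.93934511 208.19874304]
```

```bash
python3 -c "
from rig import *
print(sign_off())"
```

```text
the job is handed in; nothing more can be done
None
```

The balance weight is standing upright in the tray, unhooked, and the hook is hanging back in its stand; I handed the job in at about 33 s. The peak draw force I read was about 9 N, but I viewed 12 pictures, over the limit of 10.

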